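Bring the bangle round to the camera

TASK

The bangle is to be photographed: with a fingertip, push the turntable round by its spokes until the dish with the bangle (the open hoop) stands squarely in front of the camera's lens, and let it come to rest there with the finger off it. Only then press the round shutter button on the bench fully down and let it go. Do not touch or lift the pieces lying in the dishes, and leave the other things on the bench where they are.

Things in the scene. Friction and masses are not known exactly. Their poses are not given: they have to be found in the camera images.
- spider: turning part of the turntable: hub with four straight radial aluminium spokes at 90 degrees, each ending in a round dish. Origin on the vertical turning axis at bench height (z = 0); its axes turn with it, the spokes point along its +x, +y, -x, -y. Spokes: 12 mm wide, bare from 22 to 87 mm from the axis, underside 36 mm and top 56 mm above the bench. Turns either way without stops.
- hub (a point): top of the hub's nut, on the axis, 64 mm above the bench (hub 44 mm across). The turntable turns with light friction (about 1 N at a spoke's middle), does not coast, and stays where it is left. Below the spokes are only the round foot (120 mm across, 14 mm high), the axle and the camera's flat arm (30 mm wide, 6 mm high)
- dish (a point): centre of the inner floor of the dish on the spoke along spider's +x. All four wooden dishes are alike: 76 mm outside, centres 125 mm from the axis, rim top 48 mm and inner floor 41 mm above the bench. The pieces have 4 to 11 mm of play either way in them
- camera: fixed black camera facing the turntable, joined to it by a flat arm on the bench. This frame's origin lies on the turntable's axis at bench height (z = 0), and its +x axis points level from the axis to the lens: the dish in front of the lens is the one whose centre lies along this +x. Camera case: 250 to 300 mm out along +x, 100 mm wide, top 131 mm above the bench.
- lens (a point): centre of the lens's front glass, 206 mm out from the turntable's axis and 83 mm above the bench
- bangle: plain steel bangle, a smooth open hoop, 62 mm outside, 50 mm inside, 12 mm high, lying flat and loose in one of the four dishes. Origin at the centre of its underside
- pillbox: round steel pill box, 48 mm across, 20 mm high, in another dish; origin under its centre
- brooch: solid domed steel brooch, 56 mm across, 14 mm high, in another dish; origin under its centre
- locket: rectangular steel locket, 40 x 36 x 19 mm, in another dish; origin under its centre
- shutter_top (a point): centre of the top of the round black shutter button (32 mm across) in a low grey housing fixed to the bench, to one side of the turntable; it is pressed straight down
- shutter (a joint): travel of the shutter button in m: 0 up, 0.006 fully down (4 N); it springs back
- benchblock: steel bench block, 65 x 65 x 20 mm, loose on the bench on the other side of the turntable; origin under its centre
- mallet: hammer with a wooden handle, 240 mm, lying on the bench
- jar: glass jar, 64 mm across, 85 mm high, standing on the bench; origin under its centre
- spool: wooden spool, 50 mm across, 35 mm high, standing on the bench; origin under its centre
- driver: wooden-handled screwdriver, 170 mm, lying on the bench
Mind the look-alikes: they are no part of the job. Leave any black, blue or orange look-alike of the brooch alone.

How it is judged:
On the way, in this order (a step that is already met when the one before it is completed fails the run):
1. the bangle stands in front of the lens, the turntable at rest and the finger off it (y of bangle in the frame of camera between -0.018 and 0.018 m and x of bangle in the frame of camera above 0.09 m and angular speed of spider below 0.1 rad/s and contact force between the fingers and spider below 0.2 N), for 0.3 s.
2. the shutter button is pressed down (value of joint shutter above 0.0045 m and y of bangle in the frame of camera between -0.018 and 0.018 m and x of bangle in the frame of camera above 0.09 m), for 0.05 s.
At the end, for the whole second after the job is handed in: the bangle's centre is within 18 mm of the camera's sight line on the lens's side of the axis, the turntable is at rest, all four pieces lie in their dishes, and the shutter button has been pressed and is up again (y of bangle in the frame of camera between -0.018 and 0.018 m and x of bangle in the frame of camera above 0.09 m and angular speed of spider below 0.1 rad/s and height (world z) of bangle between 0.033 and 0.062 m and height (world z) of pillbox between 0.033 and 0.062 m and height (world z) of brooch between 0.033 and 0.062 m and height (world z) of locket between 0.033 and 0.062 m and value of joint shutter below 0.002 m); the robot touches nothing.
It fails at once if the shutter button is pressed before the bangle stands in front of the lens (value of joint shutter above 0.003 m and not (y of bangle in the frame of camera between -0.018 and 0.018 m and x of bangle in the frame of camera above 0.09 m)).
It fails at once if a piece is lifted or leaves its dish (not (height (world z) of bangle between 0.033 and 0.062 m and height (world z) of pillbox between 0.033 and 0.062 m and height (world z) of brooch between 0.033 and 0.062 m and height (world z) of locket between 0.033 and 0.062 m)).
It fails at once if the hand touches a piece in a dish (contact force between any of the fingers, the arm and bangle above 0.5 N or contact force between any of the fingers, the arm and pillbox above 0.5 N or contact force between any of the fingers, the arm and brooch above 0.5 N or contact force between any of the fingers, the arm and locket above 0.5 N).
It fails at once if something else on the bench is moved by more than 30 mm (distance of any of benchblock, mallet, jar, spool, driver from where it was at the start of the episode above 0.03 m).
It also fails if it takes over 72 s, if anything falls off the work surface, if the arm or the gripper's body presses on something with over 40 N, if the wrist force passes 120 N, or if a joint passes its speed limit or range.

ROBOT

A 7-joint arm with a two-finger parallel gripper is mounted at the origin on the work surface. World frame = base frame: x ahead of the robot, y to its left, z up, the work surface at z = 0. Lengths are in m, angles in rad, forces in N, time in s.
With the tool pointing down it reaches from about 0.35 to 0.9 m from the base axis. Payload 8.1 kg.
Tool frame: the origin (TCP) lies at the very end of the fingers, on their centre line; the grasp point (between the pads) lies 19 mm behind it (r.hold_point_z is the distance from the TCP to the grasp point, in m); z points along the fingers, y is the line along which they close (so a half turn about z gives the same grasp; the last joint's range is limited). The gripper opens to 92 mm and grips with 3 to 60 N. Pads are 19 mm wide; open, the fingers measure 130 mm over their backs; the gripper's body (75 mm by 190 mm) begins 47 mm behind the grasp point.
Start: joints at [1.205, 0.434, 0.025, 1.573, -0.012, 1.134, -0.075], TCP at [0.162, -0.604, 0.227] pointing down, gripper open.
Joint ranges: [-2.62, 2.62], [-0.44, 2.09], [-1.27, 1.32], [0.08, 2.57], [-1.32, 4.46], [0.12, 2], [-2.74, 2.74]. Speed limits (rad/s): [2.22, 2.22, 3.01, 3.01, 3.14, 3.14, 3.14].

INTERFACE

Orientations are given as a rotation vector (axis times angle).
In Python, from cell import r gives the robot as it stands.
- The arm moves only by the shell command python3 -m pendant 'ROWS' [FORCE]. ROWS is text: rows parted by semicolons, each of 7 numbers parted by spaces: the finger opening in mm, from 0 to 91.8, then the shift along the tool's x, y, z in mm, then the turn, a rotation vector about the tool's x, y, z in degrees. A call has 1 to 8 rows; each row shifts and turns the commanded pose from where the row before left it, along the tool's axes as they then stand; what a row does not reach is not made up. A row lasts 1/10 s, in which the tool goes at most 50 mm and 8.59 degrees, less where a joint would pass 70% of its speed; a pose out of reach is approached as far as the arm can. A call is refused whole if a number of a shift passes 50 or a number of a turn 8.59, either way. A call with a gripper value outside its range is refused whole. The fingers move at their own pace and stop on an object; FORCE is the grip in N (left out, the last holds). Time passes only in rows, so rows that do not move let the fingers close. It gives the time, the measured TCP pose, the force, the opening and the grip force at its end, in the units of the state.
- r.get_obs(): the state, without advancing time (a new reading comes with each control period).
- r.snapshot(name): name is "side" or "top" or "wrist"; returns a dict with "img" (400x640x3 uint8, red, green, blue), "range_z" (400x640 float32, m along the optical axis (not along the pixel's ray), 0 where there is no reading), "intrinsics" (3x3 intrinsics, pixels), "position" and "attitude" of the camera in the world. Camera axes: x right, y down, z forward; pixel columns grow to the right and rows downward; lengths in m; the calibration is good to about 2 mm. A picture is of the moment at which its call begins.
- r.hand_in(): hands the job in; it is judged then, once.
Trained networks look in the newest picture that a camera, given by its name, has taken for a name from the list of things; names that differ only in an ending like _2 or _b are one class to them, and where a whole thing is asked for, a point or a joint stands for the part that bears it (a point fixed in the world has none). Each returns a list of dicts, best first, with "conf" (0 to 1); they miss things now and then, are a little off and sometimes report something else, mostly with a low value. They report only what shows in the picture. A call takes as long as a camera call. They do not tell look-alikes from the thing itself.
- r.recognise(label, camera): "location" ([x, y, z] in m, in world coordinates, good to about 4 mm: the middle of the surface that is visible of it).
- r.regions_of(label, camera): "pixels" (400x640 bool, what is visible of it).
- r.landmark_of(label, camera): "location" ([x, y, z] in m, in world coordinates, good to about 4 mm: a listed point, or the origin of a listed thing).
The state is a dict: "time": time; "qpos": joint angles; "qvel": joint speeds; "joint_efforts": joint torques, N m; "eef_pos": TCP position; "tcp_rot": TCP orientation; "force": force on the tool from outside, world axes, zero at the start; "torque": the same for the moment, N m; "width": opening from 0.0 (shut) to 1.0 (fully open); "finger_force": force on a finger pad.
Only numpy, scipy, OpenCV 4.12 (cv2) and the standard library are available. Lean on these libraries where they do the work, as an engineer would, in place of code of your own. Each camera call takes 0.05 s, during which the arm holds its last target. There are 200 camera calls.

## Working session

There is one attempt and no reset: what is moved stays moved. The work goes in short steps, Python scripts to look and compute and a shell command to move; the robot and the scene stay as the last step left them, time stands still between calls to the robot, and variables do not carry over. Pictures are saved under pics/ and viewed, at most 10 in all, crops included, and the job is handed in when it is done.

```bash
mkdir -p pics; cat > h.py <<'E'
import numpy as np,cv2
from cell import r
from scipy.spatial.transform import Rotation as R
def snap(c,name=None):
    s=r.snapshot(c)
    if name: cv2.imwrite('pics/'+name+'.png',s['img'][:,:,::-1])
    return s
def lm(l,c,n=2):
    for d in r.landmark_of(l,c)[:n]: print(c,l,round(d['conf'],2),np.round(d['location'],4))
E
python3 - <<'E'
from h import *
s=snap('top','top1');print(s['position'],s['attitude'],s['intrinsics'])
for l in 'hub dish camera lens bangle pillbox brooch locket shutter_top benchblock jar spool mallet driver'.split(): lm(l,'top')
s=snap('side','side1')
for l in 'hub lens bangle shutter_top'.split(): lm(l,'side')
o=r.get_obs();print(o['time'],o['eef_pos'],R.from_rotvec(o['tcp_rot']).as_matrix(),o['force'])
E
```

```text
[0.42224379 0.03103287 1.36765715] [-2.13575059  2.13709427 -0.19871659] [[484.56487408   0.         325.11799039]
 [  0.         484.56487408 199.13872974]
 [  0.           0.           1.        ]]
top hub 0.88 [ 0.5562 -0.002   0.0601]
top dish 0.98 [0.6783 0.0321 0.0435]
top dish 0.4 [0.5266 0.1252 0.0392]
top lens 0.96 [ 0.7036 -0.1385  0.082 ]
top lens 0.31 [ 0.4695 -0.4232  0.0015]
top bangle 0.62 [0.5281 0.1252 0.0392]
top pillbox 0.66 [ 0.5814 -0.1217  0.0418]
top pillbox 0.49 [ 0.4853  0.4296 -0.0058]
top brooch 0.81 [0.6772 0.031  0.0432]
top brooch 0.62 [ 0.7645  0.1809 -0.0026]
top locket 0.69 [ 0.4331 -0.0262  0.0415]
top shutter_top 0.52 [0.4319 0.322  0.0253]
top benchblock 0.75 [ 0.4271 -0.3167 -0.0008]
top benchblock 0.59 [0.5503 0.002  0.0038]
top spool 0.77 [ 4.697e-01 -4.220e-01 -3.000e-04]
top mallet 0.74 [ 0.653  -0.4165 -0.0009]
top driver 0.91 [ 0.488   0.4276 -0.0041]
side hub 0.81 [0.5531 0.0045 0.065 ]
side lens 0.68 [ 0.7048 -0.1385  0.0797]
side bangle 0.63 [0.5279 0.1222 0.0403]
side shutter_top 0.49 [0.4324 0.3257 0.0205]
1.0 [ 0.16234219 -0.60356406  0.22673829] [[ 9.65696830e-01  2.59672163e-01  4.57161440e-06]
 [ 2.59672163e-01 -9.65696830e-01 -2.81041919e-05]
 [-2.88308277e-06  2.83272501e-05 -1.00000000e+00]] [ 0.90673889  0.08529808 -0.4224789 ]
```

View pics/top1.png

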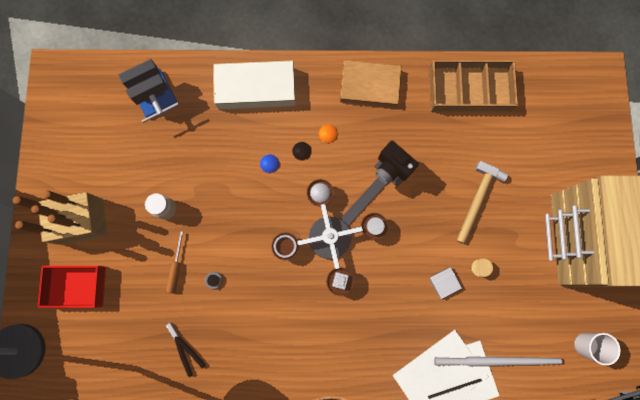

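View pics/side1.png

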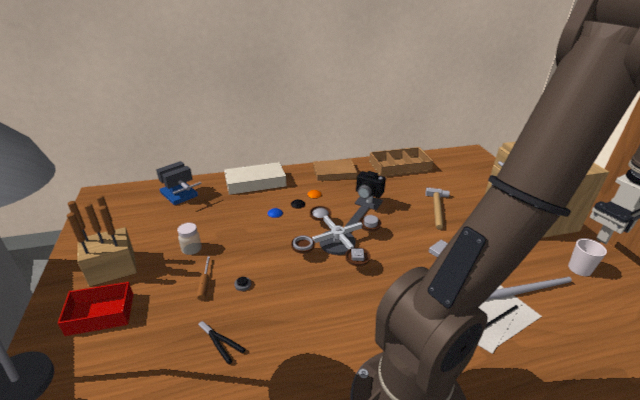

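Candidates for the bangle in top1: the hoop in the dish at (285,246). The other dishes hold the brooch dome (319,192), the pill box (375,226) and the locket (340,281). The loose blue, black and orange domes are at (269,163), (302,151) and (328,133). The camera is at (396,162) and the shutter button at (214,281). I choose the hoop and check it in a close crop.

```bash
python3 - <<'E'
import cv2
a=cv2.imread('pics/top1.png')[140:310,250:430];cv2.imwrite('pics/crop1.png',cv2.resize(a,None,fx=3.3,fy=3.3,interpolation=cv2.INTER_CUBIC))
E
python3 -m pendant '0 35 -31.7 0 0 0 0;0 35 -31.7 0 0 0 0;0 35 -31.7 0 0 0 0;0 35 -31.7 0 0 0 0;0 35 -31.7 0 0 0 0;0 35 -31.7 0 0 0 0;0 35 -31.7 0 0 0 0'
```

```text
time: 1.7
eef_pos: [0.3421, -0.324, 0.227]
tcp_rot: [3.114, 0.411, 0.001]
force: [-0.4, 0.6, 1.0]
width: 0.443
finger_force: 0.0
```

View pics/crop1.png

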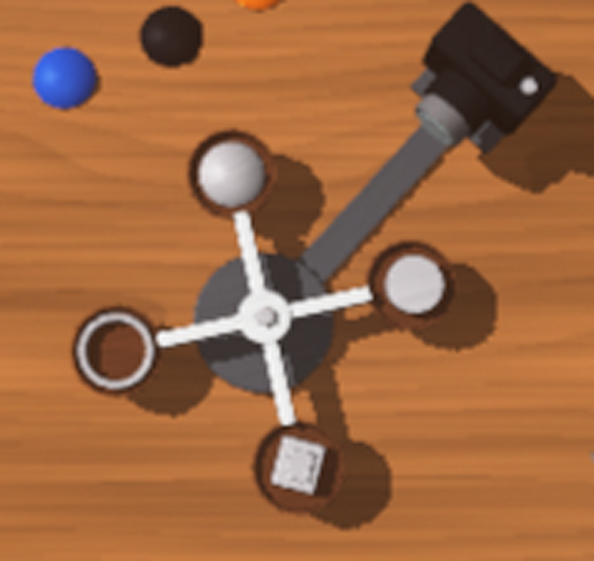

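```bash
python3 -m pendant '0 35 -31.7 0 0 0 0;0 35 -31.7 0 0 0 0;0 35 -31.7 0 0 0 0;0 35 -31.7 0 0 0 0;0 35 -31.7 0 0 0 0;0 35 -31.7 0 0 0 0;0 35 -31.7 0 0 0 0'
python3 -m pendant '0 0 0 0 0 0 -8.5;0 0 0 0 0 0 -8.5;0 0 0 0 0 0 -8.5;0 0 0 0 0 0 -8.5;0 0 0 0 0 0 -8.5;0 0 0 0 0 0 -8.5;0 0 0 0 0 0 -8.5;0 0 0 0 0 0 -8.5'
python3 -m pendant '0 0 0 0 0 0 -8.5;0 0 0 0 0 0 -8.5;0 0 0 0 0 0 -8.5;0 0 0 0 0 0 -8.5;0 0 0 0 0 0 -8.5;0 0 0 0 0 0 -8.5;0 0 0 0 0 0 -8.5;0 0 0 0 0 0 -2'
python3 - <<'E'
from h import *
o=r.get_obs();print(o['time'],o['eef_pos'],R.from_rotvec(o['tcp_rot']).as_matrix().round(3),o['qpos'])
snap('wrist','w1')
for l in 'hub dish lens bangle locket'.split(): lm(l,'wrist')
E
```

```text
time: 2.4
eef_pos: [0.5211, -0.0461, 0.227]
tcp_rot: [3.114, 0.411, 0.001]
force: [-0.0, -1.0, 1.1]
width: 0.007
finger_force: 0.0
time: 3.2
eef_pos: [0.5203, -0.0478, 0.2268]
tcp_rot: [2.346, 2.09, 0.0]
force: [0.6, 0.5, -0.6]
width: 0.008
finger_force: 0.0
time: 4.0
eef_pos: [0.5203, -0.048, 0.2267]
tcp_rot: [-0.949, -2.995, 0.0]
force: [0.2, 0.1, 0.8]
width: 0.007
finger_force: 0.0
4.0 [ 0.52026756 -0.04795119  0.22671443] [[-0.818  0.576 -0.   ]
 [ 0.576  0.818 -0.   ]
 [-0.    -0.    -1.   ]] [ 0.58656406  0.37681883 -0.78608301  1.77389925  0.29457875  1.11275259
  0.6607136 ]
wrist hub 0.6 [0.5545 0.0006 0.0676]
wrist locket 0.92 [ 0.4342 -0.0215  0.0384]
```

View pics/w1.png

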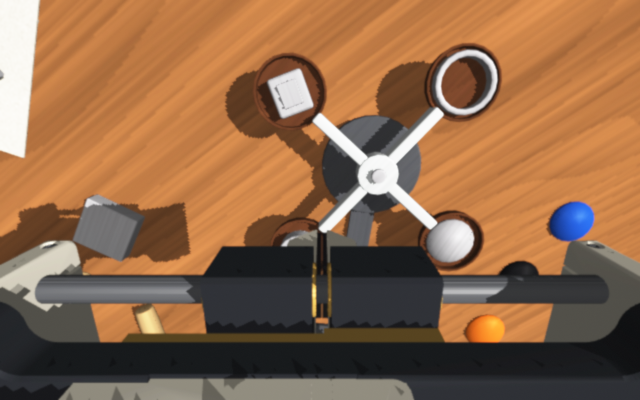

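The crop and wrist view show the open hoop in its dish (w1: hoop at (463,82), hub at (378,174)). The fingertip is above the free gap between the locket and pillbox spokes. Next I lower it and start the arc.

```bash
python3 -m pendant '0 0 0 40 0 0 0;0 0 0 40 0 0 0;0 0 0 40 0 0 0;0 0 0 40 0 0 0;0 0 0 31 0 0 0;0 0 0 0 0 0 0'
python3 -m pendant '0 6.2 0.3 0 0 0 6;0 6.2 0.3 0 0 0 6;0 6.2 0.3 0 0 0 6;0 6.2 0.3 0 0 0 6;0 6.2 0.3 0 0 0 6'
```

```text
time: 4.9
eef_pos: [0.5175, -0.0479, 0.0324]
tcp_rot: [-0.955, -2.986, 0.003]
force: [0.0, -1.1, 0.6]
width: 0.005
finger_force: 0.0
time: 5.4
eef_pos: [0.5017, -0.0246, 0.0376]
tcp_rot: [1.704, 2.636, 0.001]
force: [-0.0, -3.6, -1.6]
width: 0.007
finger_force: 1.2
```

```bash
python3 -m pendant '0 7.2 0.4 0 0 0 7;0 7.2 0.4 0 0 0 7;0 7.2 0.4 0 0 0 7;0 7.2 0.4 0 0 0 7;0 7.2 0.4 0 0 0 7;0 7.2 0.4 0 0 0 7'
python3 - <<'E'
from h import *
o=r.get_obs();p=o['eef_pos']-[0.5548,.0006,0];y=R.from_rotvec(o['tcp_rot']).as_matrix()[:,1]
print(np.hypot(*p[:2]),np.degrees(np.arctan2(p[1],p[0]))%360,np.degrees(np.arctan2(y[1],y[0])),o['qpos'],p[2])
snap('top','top2')
for l in 'hub bangle locket lens'.split(): lm(l,'top',1)
E
```

```text
time: 6.0
eef_pos: [0.4982, 0.0183, 0.0375]
tcp_rot: [2.538, 1.851, 0.001]
force: [-1.4, -1.5, -0.5]
width: 0.003
finger_force: 1.3
0.059317374045032505 162.6683990561958 -17.7783313147797 [ 0.08937504  0.5074919  -0.3090501   2.05429341  0.25947125  0.61509133
 -0.7063824 ] 0.037494875250997865
top bangle 0.52 [0.6352 0.1026 0.0415]
top locket 0.75 [ 0.651  -0.4154  0.0021]
top lens 0.56 [ 0.7046 -0.1409  0.0826]
```

```bash
python3 -m pendant '0 7.2 0.4 0 0 0 7;0 7.2 0.4 0 0 0 7;0 7.2 0.4 0 0 0 7;0 7.2 0.4 0 0 0 7;0 7.2 0.4 0 0 0 7;0 7.2 0.4 0 0 0 7'
cat > chk.py <<'E'
from h import *
import sys
o=r.get_obs();p=o['eef_pos']-[0.5548,.0006,0];y=R.from_rotvec(o['tcp_rot']).as_matrix()[:,1]
print(np.hypot(*p[:2]),np.degrees(np.arctan2(p[1],p[0]))%360,np.degrees(np.arctan2(y[1],y[0])),o['qpos'].round(2),p[2])
for c in ('top','side'):
    snap(c)
    for l in 'hub bangle lens'.split():
        for d in r.landmark_of(l,c)[:1]:
            q=d['location']-np.array([.5548,.0006,0]);print(c,l,d['conf'],d['location'],np.degrees(np.arctan2(q[1],q[0])))
E
python3 chk.py
```

```text
time: 6.85
eef_pos: [0.5234, 0.0508, 0.0359]
tcp_rot: [-3.032, -0.823, 0.002]
force: [-3.3, -1.1, 1.6]
width: 0.007
finger_force: 1.3
0.059242144880536994 122.01272940421569 -59.626348632593604 [-0.12  0.52 -0.1   2.    0.09  0.62 -1.33] 0.035892643313211056
top hub 0.61 [0.7041, -0.1363, 0.0819] -42.519134838285
top bangle 0.46 [0.6771, 0.0243, 0.0374] 10.967172138926973
top lens 0.76 [0.7066, -0.1397, 0.0818] -42.74542503406496
side hub 0.62 [0.5552, 0.001, 0.0637] 44.99999999999521
side lens 0.62 [0.7042, -0.1375, 0.0773] -42.749185319296544
```

```bash
python3 -m pendant '0 7.2 0.4 0 0 0 7;0 7.2 0.4 0 0 0 7;0 7.2 0.4 0 0 0 7;0 7.2 0.4 0 0 0 7;0 7.2 0.4 0 0 0 7;0 7.2 0.4 0 0 0 7;0 5.1 0.2 0 0 0 5;0 0 0 0 0 0 0'
python3 chk.py
```

```text
time: 8.05
eef_pos: [0.5709, 0.0571, 0.0356]
tcp_rot: [3.109, -0.45, 0.0]
force: [0.5, -0.6, -0.3]
width: 0.005
finger_force: 0.0
0.05877801462936478 74.14137591316509 -106.47790821549526 [-0.28  0.58  0.13  1.9  -0.11  0.67 -1.95] 0.03560771315539802
top bangle 0.43 [0.6486, -0.0781, 0.0385] -39.997295247990934
top lens 0.66 [0.7045, -0.1388, 0.0804] -42.95953988257757
side bangle 0.59 [0.5528, -0.0013, 0.0027] -136.46880071438585
side lens 0.97 [0.7063, -0.1389, 0.0816] -42.638625341824365
```

```bash
python3 -m pendant '0 4.1 0.2 0 0 0 4;0 0 0 0 0 0 0;0 -4 0 0 0 0 0;0 -6 0 0 0 0 0;0 0 0 0 0 0 0'
python3 - <<'E'
from h import *
from scipy.optimize import least_squares
# spoke fit from top depth: points z 0.050-0.059, within 24..85mm of hub
H=np.array([.5548,.0006])
s=snap('top','top3');K=s['intrinsics'];z=s['range_z'];v,u=np.mgrid[:400,:640]
P=np.stack([(u-K[0,2])*z/K[0,0],(v-K[1,2])*z/K[1,1],z],-1)@R.from_rotvec(s['attitude']).as_matrix().T+s['position']
q=P[...,:2]-H;d=np.hypot(q[...,0],q[...,1]);white=s['img'].min(-1)>150
m=(z>0)&(d>.026)&(d<.085)&(P[...,2]>.045)&(P[...,2]<.066)&white
a=np.arctan2(q[...,1],q[...,0])[m]
print(m.sum(),np.degrees(np.angle(np.exp(4j*a).mean()))/4, abs(np.exp(4j*a).mean()))
print(np.histogram(np.degrees(a),np.arange(-180,181,15))[0])
for l in ('bangle','pillbox','brooch','locket','lens'):lm(l,'top',1)
a=s['img'][140:310,250:430,::-1];cv2.imwrite('pics/crop3.png',cv2.resize(a,None,fx=3.3,fy=3.3,interpolation=cv2.INTER_CUBIC))
E
```

```text
time: 8.95
eef_pos: [0.5639, 0.0601, 0.0356]
tcp_rot: [-3.092, 0.555, 0.002]
force: [0.0, 0.6, -0.1]
width: 0.007
finger_force: 0.0
63 44.404085372438 0.9786523162892313
[ 0  0  0  0  0  0  0  0 38 25  0  0  0  0  0  0  0  0  0  0  0  0  0  0]
top brooch 0.85 [0.8097 0.0807 0.0012]
top lens 0.88 [ 0.7024 -0.1372  0.0852]
```

View pics/crop3.png

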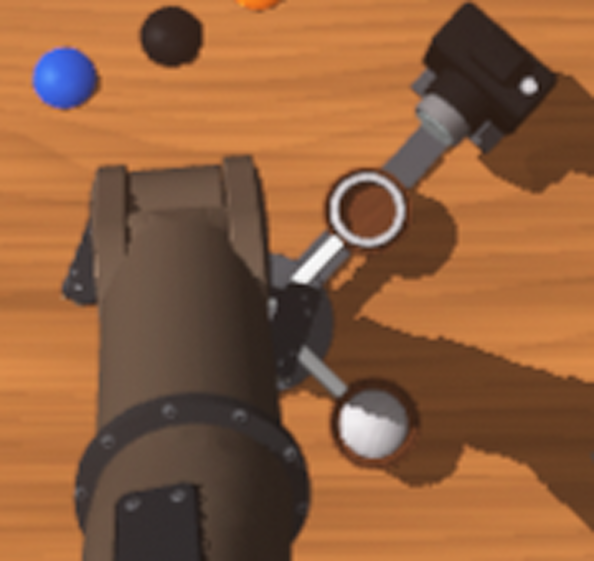

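```bash
python3 -m pendant '0 0 0 -15 0 0 0;0 0 0 -35 0 0 0;0 0 0 -40 0 0 0;0 0 0 -40 0 0 0;0 0 0 -30 0 0 0;0 -17 -39 0 0 0 -8;0 -15 -39 0 0 0 -8;0 0 0 0 0 0 0'
python3 - <<'E'
from h import *
T=np.array([.432,.324])
o=r.get_obs();M=R.from_rotvec(o['tcp_rot']).as_matrix()
print(o['eef_pos'],M.T@np.r_[T-o['eef_pos'][:2],0],np.degrees(np.arctan2(M[1,1],M[0,1])))
for c in('top','side'):
    s=snap(c,c+'4');K=s['intrinsics'];A=R.from_rotvec(s['attitude']).as_matrix()
    for l in ('hub','bangle','lens','shutter_top','shutter'):lm(l,c,1)
    for g in r.regions_of('shutter_top',c)[:1]:
        m=g['pixels']&(s['range_z']>0);v,u=np.nonzero(m);z=s['range_z'][m]
        P=np.stack([(u-K[0,2])*z/K[0,0],(v-K[1,2])*z/K[1,1],z],-1)@A.T+s['position']
        print(c,g['conf'],len(P),P.mean(0),P.max(0),P.min(0),np.percentile(P[:,2],[10,50,90]))
    if c=='top':
        def pix(u,v,h):
            d=A@np.array([(u-K[0,2])/K[0,0],(v-K[1,2])/K[1,1],1]);return s['position']+d*(h-s['position'][2])/d[2]
        print('bangle px',pix(361.2,203.3,.047))
a=cv2.imread('pics/top4.png')[140:310,180:440];cv2.imwrite('pics/crop4.png',cv2.resize(a,None,fx=3,fy=3,interpolation=cv2.INTER_CUBIC))
E
```

```text
time: 10.05
eef_pos: [0.5552, 0.1507, 0.196]
tcp_rot: [-3.136, 0.101, 0.0]
force: [-0.4, 0.0, 0.2]
width: 0.008
finger_force: 0.0
[0.55521228 0.15070596 0.19596859] [-0.1341547  -0.16496692  0.00072224] -93.7057237166752
top hub 0.64 [ 0.5557 -0.0007  0.0605]
top bangle 0.72 [ 0.6448 -0.0836  0.0395]
top lens 0.86 [ 0.7033 -0.1392  0.084 ]
top shutter_top 0.58 [0.4332 0.322  0.024 ]Traceback (most recent call last):
  File "<stdin>", line 7, in <module>
  File "h.py", line 9, in lm
    for d in r.landmark_of(l,c)[:n]: print(c,l,round(d['conf'],2),np.round(d['location'],4))
             ~~~~~~~~~~~~~^^^^^
ValueError: it knows: bangle, benchblock, brooch, camera, dish, driver, hub, jar, lens, locket, mallet, pillbox, shutter_top, spider, spool
```

```bash
python3 -m pendant '0 -27 -33 0 0 0 0;0 -27 -33 0 0 0 0;0 0 0 0 0 0 0'
python3 - <<'E'
from h import *
def pts(s,m):
    K=s['intrinsics'];v,u=np.nonzero(m);z=s['range_z'][m]
    return np.stack([(u-K[0,2])*z/K[0,0],(v-K[1,2])*z/K[1,1],z],-1)@R.from_rotvec(s['attitude']).as_matrix().T+s['position']
o=r.get_obs();M=R.from_rotvec(o['tcp_rot']).as_matrix()
for c in('top','wrist','side'):
    s=snap(c,c+'5');lm('shutter_top',c,1)
    P=pts(s,s['range_z']>0);d=np.hypot(P[:,0]-.4325,P[:,1]-.323)
    for lo,hi in((0,.008),(.008,.014),(.018,.022),(.022,.028),(.035,.05)):
        k=P[(d>=lo)&(d<hi)&(P[:,2]<.06)]
        if len(k):print(c,lo,len(k),np.percentile(k[:,2],[10,50,90]).round(4))
    k=P[(d<.03)&(P[:,2]>.019)&(P[:,2]<.06)]
    if len(k):print(c,'hi pts',len(k),k.min(0),k.max(0),(k.min(0)+k.max(0))/2)
print(o['eef_pos'],M.T@np.r_[np.array([.4325,.323])-o['eef_pos'][:2],0])
E
```

```text
time: 10.6
eef_pos: [0.5046, 0.2181, 0.1956]
tcp_rot: [-3.137, 0.113, 0.003]
force: [0.3, 0.1, -0.4]
width: 0.003
finger_force: 0.0
top shutter_top 0.28 [ 0.4686 -0.0898  0.0401]
wrist shutter_top 0.57 [0.4377 0.326  0.0204]
wrist 0 79 [0.0214 0.0222 0.0231]
wrist 0.008 152 [0.0214 0.0223 0.0232]
wrist 0.018 265 [0.0115 0.0126 0.0183]
wrist 0.022 492 [-0.      0.0078  0.0127]
wrist 0.035 1685 [-0.0005  0.0004  0.0013]
wrist hi pts 381 [0.42960654 0.30614306 0.01910356] [0.45113785 0.33720883 0.02485773] [0.4403722  0.32167595 0.02198065]
side shutter_top 0.49 [0.43   0.3252 0.0201]
side 0 17 [0.0209 0.022  0.024 ]
side 0.008 53 [0.0127 0.0206 0.0239]
side 0.018 66 [-0.0006  0.0086  0.0131]
side 0.022 67 [-0.0017  0.0009  0.0097]
side 0.035 339 [-0.0022 -0.0002  0.0018]
side hi pts 71 [0.41883251 0.30863555 0.01909092] [0.44889831 0.33765146 0.02570593] [0.43386541 0.3231435  0.02239843]
[0.50460364 0.21806727 0.19559283] [-0.07946588 -0.09947277  0.00039367]
```

View pics/wrist5.png

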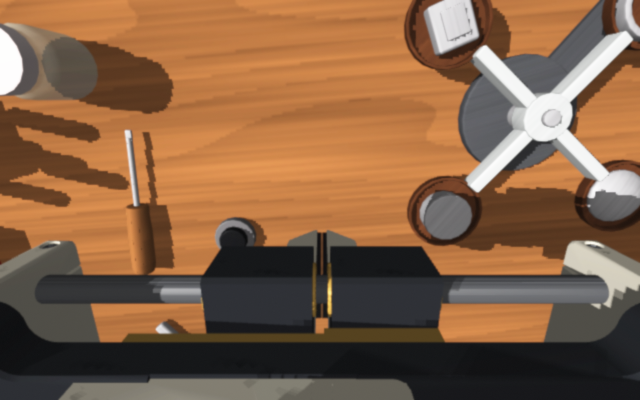

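The wrist view shows the button at (235,235), clear of the driver at (140,215). Its top is at 22 mm and the housing at 12.5 mm. Next I go above it and down to just short of contact.

```bash
python3 -m pendant '0 -26 -33 0 0 0 0;0 -26 -33 0 0 0 0;0 -26 -33 0 0 0 0;0 0 0 45 0 0 0;0 0 0 45 0 0 0;0 0 0 45 0 0 0;0 0 0 28 0 0 0;0 0 0 0 0 0 0'
python3 - <<'E'
from h import *
o=r.get_obs();M=R.from_rotvec(o['tcp_rot']).as_matrix()
print(o['eef_pos'],M.T@np.r_[np.array([.434,.3225])-o['eef_pos'][:2],0]*1000,o['force'])
E
```

```text
time: 11.7
eef_pos: [0.4363, 0.3153, 0.0292]
tcp_rot: [3.134, -0.124, -0.008]
force: [-0.7, 0.2, 0.7]
width: 0.006
finger_force: 0.0
[0.43630488 0.31527061 0.02921211] [-2.8709609  -7.02377693 -0.02543742] [-0.65427351  0.23566774  0.6784806 ]
```

```bash
python3 -m pendant '0 -3 -7 0 0 0 0;0 0 0 4 0 0 0;0 0 0 4 0 0 0;0 0 0 3 0 0 0;0 0 0 1 0 0 0;0 0 0 0 0 0 0'
```

```text
time: 12.3
eef_pos: [0.4357, 0.3256, 0.0211]
tcp_rot: [-3.139, 0.122, -0.001]
force: [0.4, 1.4, 1.6]
width: 0.002
finger_force: 0.8
```

```bash
python3 -m pendant '0 0 0 2 0 0 0;0 0 0 2 0 0 0;0 0 0 1 0 0 0;0 0 0 0 0 0 0;0 0 0 0 0 0 0'
```

```text
time: 12.8
eef_pos: [0.4357, 0.3255, 0.0162]
tcp_rot: [-3.139, 0.122, -0.001]
force: [-0.0, -0.6, 9.1]
width: 0.006
finger_force: 4.6
```

```bash
python3 -m pendant '0 0 0 2 0 0 0;0 0 0 1 0 0 0;0 0 0 0 0 0 0;0 0 0 0 0 0 0'
```

```text
time: 13.2
eef_pos: [0.4358, 0.3257, 0.0155]
tcp_rot: [-3.138, 0.122, -0.002]
force: [-7.8, -4.9, 40.5]
width: 0.005
finger_force: 20.4
```

The force rose sharply at 16 mm, so the button is on its stop. I release it, lift clear and check.

```bash
python3 -m pendant '0 0 0 -5 0 0 0;0 0 0 -20 0 0 0;0 0 0 -40 0 0 0;0 0 0 -40 0 0 0;0 0 0 -40 0 0 0;0 0 0 -30 0 0 0;0 0 0 0 0 0 0;0 0 0 0 0 0 0'
python3 chk.py
```

```text
time: 14.0
eef_pos: [0.4352, 0.3252, 0.1878]
tcp_rot: [-3.139, 0.122, -0.001]
force: [-0.2, -0.1, -0.2]
width: 0.002
finger_force: 0.0
0.3459721929315476 110.2277284924556 -94.44813658389367 [-0.76  0.34  0.03  1.83 -0.01  0.97 -2.38] 0.18781651850178488
top hub 0.62 [0.5556, -0.0019, 0.0615] -72.2553283749426
top bangle 0.47 [0.6456, -0.0829, 0.0374] -42.60175046889078
top lens 0.92 [0.7056, -0.1368, 0.085] -42.33792191585803
side hub 0.96 [0.5573, 0.0039, 0.0655] 52.853313301977586
side bangle 0.61 [0.6426, -0.0865, 0.0404] -44.77068706968382
side lens 0.66 [0.7049, -0.1369, 0.0783] -42.491427445822495
```

```bash
python3 -c "
from cell import r
print(r.hand_in())"
```

```text
the job is handed in; nothing more can be done
None
```

I pushed the turntable round until the bangle stood within a few millimetres of the camera's sight line, with the finger off it. I then pressed the shutter to its stop, let it go, lifted the arm clear and handed the job in; the hand-in returned no verdict.

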